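# Set a sprung snap trap in its tray in the sink niche

### The arm

A 6-joint arm with a two-finger parallel gripper is mounted at the origin on the work surface. World frame = base frame: x ahead of the robot, y to its left, z up, the work surface at z = 0. Lengths are in m, angles in degrees, forces in N, time in s.
With the tool pointing down it reaches from about 0.3 to 0.75 m from the base axis. Payload 8.5 kg.
Tool frame: the origin (TCP) lies between the finger pads; the fingertips stand 17 mm ahead of it and the grasp point (between the pads) lies 2 mm behind it; z points along the fingers, y is the direction in which the jaws open and shut (so a half turn about z gives the same grasp; the last joint's range is limited). The gripper opens to 85 mm and grips with 20 to 120 N. Pads are 22 mm wide; open, the fingers measure 114 mm over their backs; the gripper's body (76 mm by 85 mm) begins 54 mm behind the grasp point. The pads swing forward as they close: fully open they stand 13 mm farther back than shut.
Start: joints at [63.008, 21.807, 74.336, -0, 83.858, -12.336], TCP at [0.139, 0.532, 0.248] pointing down, gripper open.
Joint ranges: [-178.18, 178.18], [-50.72, 133.34], [12.68, 142.11], [-81.47, 261.47], [9.98, 163.14], [-165.26, 165.26]. Speed limits (degrees/s): [136.94, 136.94, 180, 180, 180, 180].

### API

Orientations are given as a 3x3 rotation matrix whose columns are the frame's x, y, z axes.
In Python, from rig import readout, eyes, env gives the robot as it stands.
- The arm moves only by the tool arm_command, never from a script. Its argument "rows" is text: rows parted by semicolons, each of 7 numbers parted by spaces: the closure, from 0 (fully open) to 1 (shut), then the shift along the tool's x, y, z in mm, then the turn, a rotation vector about the tool's x, y, z in degrees. In form: grip dx dy dz rx ry rz; .... A call has 1 to 5 rows; each row shifts and turns the commanded pose from where the row before left it, along the tool's axes as they then stand; what a row does not reach is not made up. A row lasts 1/12 s, in which the tool goes at most 41.7 mm and 7.16 degrees, less where a joint would pass 70% of its speed; a pose out of reach is approached as far as the arm can. A call with a gripper value outside its range is refused whole. The fingers move at their own pace and stop on an object; "squeeze" is the grip in N (left out, the last holds). Time passes only in rows, so rows that do not move let the fingers close. It gives the time, the measured TCP pose, the force and the opening at its end, in the units of the state.
- readout.observe(): the state, without advancing time (a new reading comes with each control period).
- eyes.get_image(name): name is "side" or "top"; returns the picture (480x640x3 uint8, red, green, blue); there is no depth.
- eyes.camera_model(name): a dict with "mtx" (3x3 intrinsics, pixels), "view" (4x4, takes a point from world to camera coordinates). Camera axes: x right, y up, looking along -z (the intrinsics and any distortion apply to the point x, -y, -z); pixel columns grow to the right and rows downward; lengths in m; the calibration is good to about 2 mm. A picture is of the moment at which its call begins. camera_model takes no time and is no camera call.
- env.close_job(): hands the job in, once; it reports no verdict.
The state is a dict: "time_s": time; "q": joint angles; "qvel": joint speeds; "joint_efforts": joint torques, N m; "position": TCP position; "tool_rot": TCP orientation; "ft_force": force on the tool from outside, world axes, zero at the start; "wrist_torque": the same for the moment, N m; "grip_width": finger opening in m.
Only numpy, scipy, OpenCV 4.12 (cv2) and the standard library are available. Lean on these libraries where they do the work, as an engineer would, in place of code of your own. Each camera call takes 0.05 s, during which the arm holds its last target. There are 200 camera calls.

### The job

Put the sprung wooden snap trap flat into the white ceramic tray, with its steel arm at the end of the tray whose rim is open in the middle, and let go of it there. Then take the upright steel arm by its cross handle, draw it back and down against its spring until it hooks under the catch, and let go gently so that the trap stays set: the arm must never snap back. Leave the soap dispenser, nail brush, toothpick box and brush cup where they are.

Things in the scene. Friction and masses are not known exactly. Their poses are not given: they have to be found in the camera images.
- trap: the snap trap: loose wooden base 175 long (x from -90 to +85), 60 wide (y), 28 high; 0.5 to 0.65 kg in all, heavier in front (+x). Origin on the underside; z up, x towards the plain front end. The sprung steel arm stands over the rear half; a low wire loop lies from the hinge to x = +18 and swings up as the arm goes down.
- trap_grip (a point): the place to grip the trap's base: 35 ahead (+x) of the body origin, on the centre line, half-way up the base (14 above the underside); axes as trap. Grip it from above across the 60 mm width (closing along y), clear of the upright arm behind it.
- trap_hinge (a point): the hinge of the steel arm: 30 behind the trap's origin, on the centre line, 40 above the underside; axes as trap. The arm turns about the trap's y axis.
- trap_handle (a point): centre of the arm's handle, a steel cross cylinder 18 in diameter, 30 long (along the trap's y), 100 from the hinge. Sprung: 34 behind and 94 above the hinge. Drawn, it moves in an arc to the rear (-x) and down; hooked: 100 behind and 7 above the hinge, 40 past the base's rear end. Gripped along y from above, it pivots between the fingers.
- setting_arm (a joint): angle of the sprung arm, rad: 0 sprung (70 degrees above level, leaning to the rear), grows as the handle is drawn back and down; hooked at about 1.15, hard stop at 1.27. Its spring pushes back with 1.2 N at the handle at first, about 2.5 N when hooked. Draw it to about 1.24 so that its cross pin passes under the hooks, then ease off; let go sooner, it snaps up.
- catch (a joint): angle of the spring catch, rad: 0 is its rest, over the arm's cross pin when hooked; it is pushed rearwards (some 0.3 to 0.4; stop at 0.5) as the arm's pin passes its ramps, then springs back to 0 by itself. A light knock on it rearwards lets the arm go.
- trap_catch (a point): the top of the catch: two steel hooks 44 wide over both, standing 36 above the base's top, 77 behind the trap's origin; axes as trap when at rest.
- tray_seat (a point): middle of the fixed white ceramic tray's floor, 6 above the work surface; the trap's origin belongs 2.5 ahead (+x) of it, axes alike. Inside 190 long (x) by 72 wide; rim 10 high, 8 thick. +x is the closed end; the rim of the -x end has a 40 gap in the middle: the trap's arm belongs at that end. The long sides have rim gaps for the fingers, x from -59 to +78.
- dispenser: empty glass soap dispenser with a steel pump lever, 68 in diameter, 175 high; origin under its centre. Leave alone.
- nail_brush: wooden nail brush 100 x 42 x 38, bristles down; origin under its centre. Leave alone.
- toothpick_box: translucent toothpick box 87 x 57 x 32; origin under its centre. Leave alone.
- brush_cup: ceramic cup 72 in diameter and 85 high with a bottle brush standing in it, 155 high in all; origin under its centre. Leave alone.

How it is judged (in metres and radians):
On the way, in this order (a step that is already met when the one before it is completed fails the run):
1. the trap lies flat in the tray, arm end at the open end, let go, its arm still up (x of trap_grip in the frame of tray_seat between 0.027 and 0.048 m and y of trap_grip in the frame of tray_seat between -0.01 and 0.01 m and z of trap_grip in the frame of tray_seat between 0.01 and 0.018 m and angle between trap_grip's own z axis and vertical below 0.06 rad and angle between the x axis of trap_grip and the x axis of tray_seat, either way round below 0.12 rad and linear speed of trap below 0.02 m/s and contact force between the fingers and trap below 0.2 N and value of joint setting_arm below 0.15 rad), for 0.2 s.
2. the arm is drawn down and held by the catch alone (value of joint setting_arm above 1.09 rad and value of joint catch below 0.08 rad and contact force between the fingers and trap below 0.2 N), for 0.3 s.
At the end, for the whole second after the job is handed in: the trap lies flat in the tray (within 10 mm and 0.12 rad of its place, arm at the open end), at rest and let go, with its arm down (joint above 1.09) and hooked under the closed catch (catch joint below 0.08) (x of trap_grip in the frame of tray_seat between 0.027 and 0.048 m and y of trap_grip in the frame of tray_seat between -0.01 and 0.01 m and z of trap_grip in the frame of tray_seat between 0.01 and 0.018 m and angle between trap_grip's own z axis and vertical below 0.06 rad and angle between the x axis of trap_grip and the x axis of tray_seat, either way round below 0.12 rad and linear speed of trap below 0.02 m/s and value of joint setting_arm above 1.09 rad and value of joint catch below 0.08 rad); the robot touches nothing.
It fails at once if the arm snaps back up (faster than 4 rad/s) (velocity of joint setting_arm below -4 rad/s).
It fails at once if the dispenser is moved more than 30 mm or tipped (distance of dispenser from where it was at the start of the episode above 0.03 m or angle between dispenser's own z axis and vertical above 0.4 rad).
It fails at once if the nail brush is moved more than 30 mm or tipped (distance of nail_brush from where it was at the start of the episode above 0.03 m or angle between nail_brush's own z axis and vertical above 0.4 rad).
It fails at once if the toothpick box is moved more than 30 mm or tipped (distance of toothpick_box from where it was at the start of the episode above 0.03 m or angle between toothpick_box's own z axis and vertical above 0.4 rad).
It fails at once if the brush cup is moved more than 30 mm or tipped (distance of brush_cup from where it was at the start of the episode above 0.03 m or angle between brush_cup's own z axis and vertical above 0.4 rad).
It also fails if it takes over 58 s, if anything falls off the work surface, if the arm or the gripper's body presses on something with over 40 N, if the wrist force passes 120 N, or if a joint passes its speed limit or range.

## Working session

There is one attempt and no reset: what is moved stays moved. The work goes in short steps, Python scripts to look and compute and a tool call to move; the robot and the scene stay as the last step left them, time stands still between calls to the robot, and variables do not carry over. Pictures are saved under pics/ and viewed, about 8 in all and at most 12, crops included, and the job is handed in when it is done.

Besides the shell and the picture viewer there is one more tool, called as name(argument=value, ...) on one line, values as JSON. arm_command: Moves the arm, as the interface text tells. Its arguments: {"type":"object","properties":{"rows":{"type":"string"},"squeeze":{"type":"number"}},"required":["rows"]}

```bash
ls; mkdir -p pics; python3 - <<'E'
from rig import readout, eyes
import cv2,numpy as np
s=readout.observe();print({k:np.round(v,3).tolist() for k,v in s.items()})
for n in("top","side"):
    cv2.imwrite(f"pics/{n}0.png",eyes.get_image(n)[:,:,::-1]);m=eyes.camera_model(n);print(n,m)
E
```

```text
pics
{'time_s': 0.0, 'q': [63.009, 21.843, 74.386, -0.0, 83.857, -12.336], 'qvel': [-0.015, 0.011, -0.013, -0.045, 0.089, -0.029], 'joint_efforts': [-0.0, -44.845, -23.128, -0.0, 0.005, -0.0], 'position': [0.139, 0.532, 0.248], 'tool_rot': [[-0.967, 0.253, -0.001], [0.253, 0.967, -0.001], [0.0, -0.001, -1.0]], 'ft_force': [-0.493, -0.073, -0.257], 'wrist_torque': [-0.034, 0.037, 0.043], 'grip_width': 0.085}
top {'mtx': array([[439.02414055,   0.        , 316.4806715 ],
       [  0.        , 439.02414055, 244.68601789],
       [  0.        ,   0.        ,   1.        ]]), 'view': array([[ 0.0709147 , -0.99747688, -0.00331279, -0.02747262],
       [ 0.97643559,  0.06873938,  0.20456888, -0.62856887],
       [-0.20382501, -0.01774167,  0.97884656, -0.92719588],
       [ 0.        ,  0.        ,  0.        ,  1.        ]])}
side {'mtx': array([[592.72936225,   0.        , 324.09501662],
       [  0.        , 592.72936225, 245.56976491],
       [  0.        ,   0.        ,   1.        ]]), 'view': array([[ 0.74275871, -0.66926568,  0.01982295, -0.46824072],
       [ 0.32746199,  0.38892615,  0.8611069 , -0.27269162],
       [-0.58401895, -0.63310339,  0.50803736, -0.97737326],
       [ 0.        ,  0.        ,  0.        ,  1.        ]])}
```

View pics/top0.png

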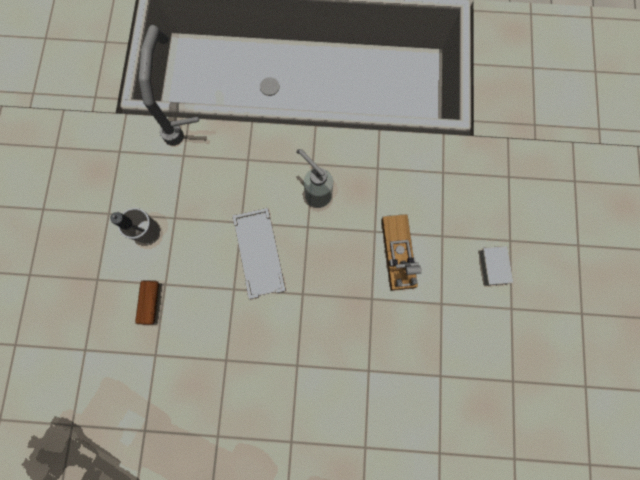

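View pics/side0.png

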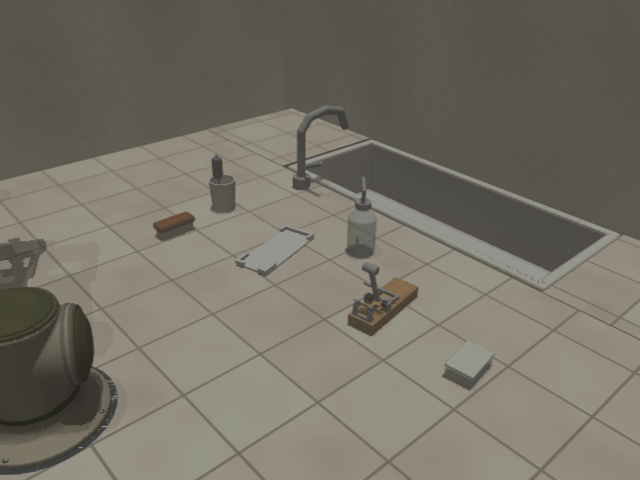

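The top view shows the trap at (400,252) with its front end up in the image (away from the robot), and the tray at (260,253). The dispenser (318,186) stands between them, farther out. I'll zoom in on the tray ends and the trap.

```bash
python3 - <<'E'
import cv2,numpy as np
t=cv2.imread("pics/top0.png");s=cv2.imread("pics/side0.png")
f=lambda im,x,y,w,h:cv2.resize(im[y:y+h,x:x+w],(400,300),interpolation=cv2.INTER_CUBIC)
cv2.imwrite("pics/c0.png",np.vstack([np.hstack([f(t,195,203,134,100),f(t,335,203,134,100)]),np.hstack([f(s,215,205,120,90),f(s,324,255,112,84)])]))
E
```

```text
(no output)
```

View pics/c0.png

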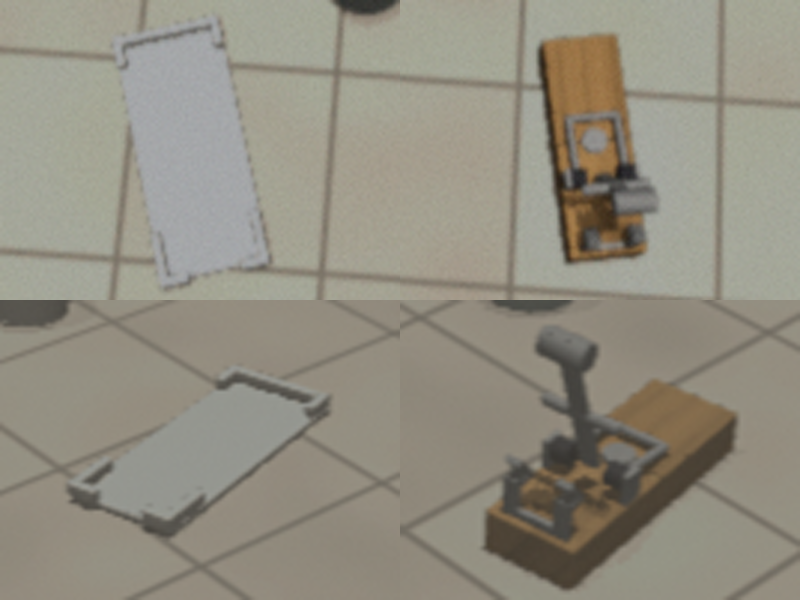

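Tray: the closed end is up in the top view and the gapped end faces the robot. The trap points much the same way, with its front far from the robot and its arm near. Next I measure both.

```bash
cat > h.py <<'E'
import numpy as np,cv2
from rig import readout,eyes
CM={n:eyes.camera_model(n) for n in("top","side")}
def ray(n,p):
    m=CM[n];d=np.linalg.inv(m["mtx"])@[p[0],p[1],1];R=m["view"][:3,:3];t=m["view"][:3,3]
    return -R.T@t,R.T@(d*[1,-1,-1])
def plane(n,p,z):
    o,d=ray(n,p);return o+d*(z-o[2])/d[2]
def tri(pt,ps):
    (a,u),(b,v)=ray("top",pt),ray("side",ps)
    u=u/np.linalg.norm(u);v=v/np.linalg.norm(v)
    s,t=np.linalg.lstsq(np.c_[u,-v],b-a,rcond=None)[0]
    p,q=a+s*u,b+t*v
    return (p+q)/2,np.linalg.norm(p-q)
def proj(n,X):
    m=CM[n];c=m["view"][:3,:3]@X+m["view"][:3,3];c=m["mtx"]@(c*[1,-1,-1]);return c[:2]/c[2]
E
python3 - <<'E'
from h import *
np.set_printoptions(precision=4,suppress=True)
t=cv2.imread("pics/top0.png");s=cv2.imread("pics/side0.png")
def mask(im,lo,hi,box):
    h=cv2.cvtColor(cv2.GaussianBlur(im,(3,3),0),cv2.COLOR_BGR2HSV);m=cv2.inRange(h,lo,hi);b=np.zeros_like(m);x,y,w,g=box;b[y:y+g,x:x+w]=m[y:y+g,x:x+w]
    c=max(cv2.findContours(b,0,1)[0],key=cv2.contourArea);return c
print(t[250,258],cv2.cvtColor(t[250:251,258:259],40),cv2.cvtColor(t[250:251,300:301],40),cv2.cvtColor(t[230:231,397:398],40))
c=mask(t,(0,0,120),(180,22,255),(225,203,70,100));r=cv2.minAreaRect(c);print("tray",cv2.contourArea(c),r);B=cv2.boxPoints(r);print(B)
for z in(0.006,.016):print(np.array([plane("top",p,z) for p in B]))
c=mask(t,(5,80,40),(25,255,255),(370,203,60,100));c=cv2.convexHull(c);r=cv2.minAreaRect(c);B=cv2.boxPoints(r);print("trap",cv2.approxPolyDP(c,2,True)[:,0],B)
print(np.array([plane("top",p,.028) for p in B]))
T=lambda x,y:(195+x/2.985,203+y/2.985);T2=lambda x,y:(335+(x-400)/2.985,203+y/2.985)
S=lambda x,y:(215+x*.3,205+(y-300)*.3);S2=lambda x,y:(324+(x-400)*.28,255+(y-300)*.28)
for nm,a,b in[("tFL",T(115,40),S(225,368)),("tFR",T(218,17),S(330,398)),("tNL",T(163,287),S(68,490)),("tNR",T(270,262),S(146,516)),
 ("pFL",T2(541,42),S2(657,380)),("pFR",T2(617,36),S2(737,413)),("pNR",T2(645,252),S2(566,556)),("pNL",T2(569,260),S2(486,513)),
 ("h",T2(634,195),S2(567,350))]:print(nm,*tri(a,b))
E
```

```text
[168 166 163] [[[102   8 168]]] [[[ 23  35 166]]] [[[ 16 142 147]]]
tray 3183.5 ((258.6141357421875, 252.59344482421875), (87.88957214355469, 40.4133415222168), 79.11447143554688)
[[230.4722 213.2554]
 [270.1584 205.6234]
 [286.7561 291.9315]
 [247.0699 299.5635]]
[[0.7045 0.2325 0.006 ]
 [0.7305 0.1378 0.006 ]
 [0.5234 0.0795 0.006 ]
 [0.4991 0.1706 0.006 ]]
[[0.7018 0.2302 0.016 ]
 [0.7276 0.1365 0.016 ]
 [0.5225 0.0787 0.016 ]
 [0.4984 0.1689 0.016 ]]
trap [[406 215]
 [416 286]
 [391 289]
 [382 219]
 [386 216]] [[380.8909 216.6812]
 [407.0917 213.1878]
 [416.8909 286.6812]
 [390.69   290.1747]]
[[ 0.7152 -0.1302  0.028 ]
 [ 0.7282 -0.1921  0.028 ]
 [ 0.5545 -0.2195  0.028 ]
 [ 0.5422 -0.1598  0.028 ]]
tFL [0.693  0.2245 0.0121] 0.0060180326570395595
tFR [0.7219 0.1411 0.0107] 0.002022635093830467
tNL [0.501 0.164 0.008] 0.0015119969066159588
tNR [0.5192 0.0855 0.0184] 0.013176587804453634
pFL [ 0.7173 -0.1353  0.0234] 0.003848894279327634
pFR [ 0.7244 -0.1942  0.027 ] 0.001257262071348734
pNR [ 0.5529 -0.2206  0.0237] 0.001230449293744089
pNL [ 0.5444 -0.1637  0.0236] 0.0033219445485034244
h [ 0.5784 -0.1884  0.1303] 0.0022894291337803496
```

```bash
python3 - <<'E'
from h import *
np.set_printoptions(precision=4,suppress=True)
T=lambda x,y:(195+x/2.985,203+y/2.985)
S=lambda x,y:(215+x*.3,205+(y-300)*.3)
P=np.array([plane("top",T(*p),.010) for p in[(115,40),(218,17),(270,262),(163,287)]]);print(P,P.mean(0))
Q=np.array([plane("side",S(*p),.010) for p in[(222,370),(330,398)]]);print(Q)
# edges along the long sides: mask of gray (low saturation)
t=cv2.imread("pics/top0.png");h=cv2.cvtColor(cv2.GaussianBlur(t,(5,5),0),40)[:,:,1].astype(float)
a=[];b=[]
for r in range(222,284,2):
    m=np.where(h[r,225:300]<20)[0]+225
    m=m[np.abs(m-(258+(r-253)*.21))<30]
    a.append((m.min(),r));b.append((m.max(),r))
for e in(a,b):
    W=np.array([plane("top",p,.008)[:2] for p in e],np.float32);l=cv2.fitLine(W,cv2.DIST_HUBER,0,.01,.01).ravel();l=l*np.sign(l[0]) if 0 else l
    print(np.degrees(np.arctan(l[1]/l[0])),"y at x=.612:",l[3]+(.612-l[2])*l[1]/l[0])
print("dispenser base",plane("top",(318,203),0), plane("side",(361,252),0),"handle dir")
E
```

```text
[[0.6961 0.2233 0.01  ]
 [0.7212 0.1417 0.01  ]
 [0.5255 0.0825 0.01  ]
 [0.5002 0.1641 0.01  ]] [0.6108 0.1529 0.01  ]
[[0.6889 0.2279 0.01  ]
 [0.7237 0.1416 0.01  ]]
17.574667 y at x=.612: 0.2008537
16.733986 y at x=.612: 0.108769886
dispenser base [0.7472 0.0218 0.    ] [0.7656 0.0165 0.    ] handle dir
```

arm_command(rows="0 0 0 0 0 0 -6; 0 0 0 0 0 0 -6; 0 0 0 0 0 0 -6; 0 0 0 0 0 0 -6; 0 0 0 0 0 0 0", squeeze=40)

```text
time_s: 0.52
position: [0.1391, 0.5319, 0.248]
tool_rot: [[-0.986, -0.166, -0.0], [-0.166, 0.986, -0.001], [0.001, -0.001, -1.0]]
ft_force: [0.0, 0.0, 0.1]
grip_width: 0.0857
```

arm_command(rows="0 -16.4 -31.3 0 0 0 0;0 -16.4 -31.3 0 0 0 0;0 -16.4 -31.3 0 0 0 0;0 -16.4 -31.3 0 0 0 0;0 -16.4 -31.3 0 0 0 0")

```text
time_s: 0.93
position: [0.246, 0.3895, 0.2482]
tool_rot: [[-0.987, -0.159, -0.0], [-0.159, 0.987, -0.0], [0.0, -0.0, -1.0]]
ft_force: [0.9, 0.2, -0.4]
grip_width: 0.0855
```

arm_command(rows="0 -16.4 -31.3 0 0 0 0;0 -16.4 -31.3 0 0 0 0;0 -16.4 -31.3 0 0 0 0;0 -16.4 -31.3 0 0 0 0;0 -16.4 -31.3 0 0 0 0")

```text
time_s: 1.35
position: [0.3524, 0.2483, 0.2483]
tool_rot: [[-0.987, -0.159, -0.0], [-0.159, 0.987, 0.0], [0.0, 0.0, -1.0]]
ft_force: [1.1, -0.2, 0.1]
grip_width: 0.0852
```

arm_command(rows="0 -16.4 -31.3 0 0 0 0;0 -16.4 -31.3 0 0 0 0;0 -16.4 -31.3 0 0 0 0;0 -16.4 -31.3 0 0 0 0;0 -16.4 -31.3 0 0 0 0")

```text
time_s: 1.77
position: [0.4588, 0.1071, 0.2483]
tool_rot: [[-0.987, -0.158, -0.0], [-0.158, 0.987, 0.0], [0.0, 0.0, -1.0]]
ft_force: [0.0, 1.7, -0.3]
grip_width: 0.0855
```

arm_command(rows="0 -16.4 -31.3 0 0 0 0;0 -16.4 -31.3 0 0 0 0;0 -16.4 -31.3 0 0 0 0;0 -16.4 -31.3 0 0 0 0;0 -16.4 -31.3 0 0 0 0")

```text
time_s: 2.18
position: [0.5651, -0.034, 0.2481]
tool_rot: [[-0.987, -0.158, -0.001], [-0.158, 0.987, 0.0], [0.001, 0.0, -1.0]]
ft_force: [0.2, -0.2, 0.2]
grip_width: 0.0854
```

arm_command(rows="0 -16.4 -31.3 0 0 0 0;0 -16.4 -31.3 0 0 0 0;0 -16.4 -31.3 0 0 0 0;0 -16.4 -31.3 0 0 0 0;0 -16.4 -31.3 0 0 0 0")

```text
time_s: 2.6
position: [0.6714, -0.1749, 0.2479]
tool_rot: [[-0.987, -0.159, -0.001], [-0.159, 0.987, 0.0], [0.001, 0.0, -1.0]]
ft_force: [0.9, -0.4, 1.0]
grip_width: 0.0855
```

arm_command(rows="0 0 0 0 0 0 0")

```text
time_s: 2.68
position: [0.6725, -0.1787, 0.2456]
tool_rot: [[-0.988, -0.155, -0.002], [-0.155, 0.988, -0.0], [0.002, -0.0, -1.0]]
ft_force: [0.8, -0.4, -0.4]
grip_width: 0.0853
```

arm_command(rows="0 0 9 30 0 0 0;0 0 0 40 0 0 0;0 0 0 40 0 0 0;0 0 0 30 0 0 0;0 0 0 0 0 0 0")

```text
time_s: 3.1
position: [0.6663, -0.1632, 0.1011]
tool_rot: [[-0.987, -0.159, -0.012], [-0.16, 0.987, 0.005], [0.011, 0.007, -1.0]]
ft_force: [-0.4, 0.8, -1.7]
grip_width: 0.0853
```

```bash
python3 - <<'E'
from h import *
t=eyes.get_image("top")[:,:,::-1];s=eyes.get_image("side")[:,:,::-1]
f=lambda im,x,y,w,h:cv2.resize(im[y:y+h,x:x+w],(400,400),interpolation=cv2.INTER_CUBIC)
cv2.imwrite("pics/c1.png",np.hstack([f(t,330,190,130,130),f(s,300,210,150,150)]))
print(readout.observe()["position"],readout.observe()["ft_force"])
E
```

```text
[ 0.66936792 -0.16450852  0.10863469] [-0.48773819  0.41722682  0.35428422]
```

View pics/c1.png

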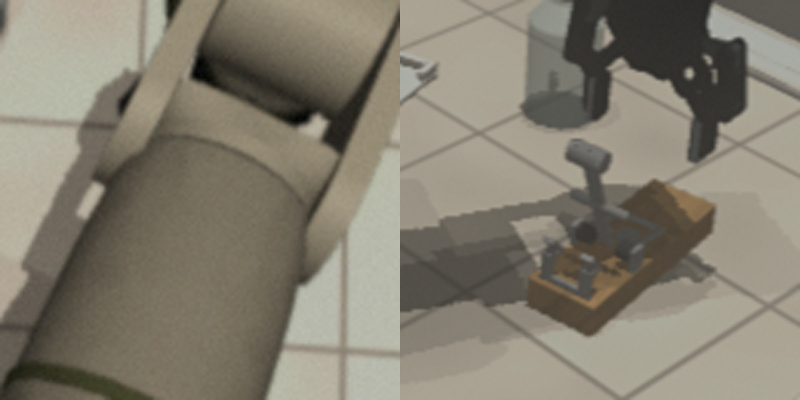

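The picture (count 4) shows the open fingers above the trap's front half, clear of the upright arm. I'm correcting sideways and going down.

arm_command(rows="0 -1.5 -6.8 20 0 0 0;0 0 0 20 0 0 0;0 0 0 20 0 0 0;0 0 0 0 0 0 0;0 0 0 0 0 0 0")

```text
time_s: 3.62
position: [0.6727, -0.1713, 0.0504]
tool_rot: [[-0.987, -0.162, 0.002], [-0.162, 0.987, -0.001], [-0.002, -0.001, -1.0]]
ft_force: [0.8, -0.9, 0.4]
grip_width: 0.0855
```

arm_command(rows="0 0 0 8 0 0 0;0 0 0 8 0 0 0;0 0 0 8 0 0 0;0 0 0 0 0 0 0;0 0 0 0 0 0 0")

```text
time_s: 4.03
position: [0.6717, -0.171, 0.0239]
tool_rot: [[-0.987, -0.162, -0.001], [-0.162, 0.987, 0.0], [0.001, 0.0, -1.0]]
ft_force: [-1.0, 0.1, 0.1]
grip_width: 0.0855
```

arm_command(rows="0 0 0 5 0 0 0;0 0 0 0 0 0 0;0.2 0 0 0 0 0 0;0.3 0 0 0 0 0 0;0.4 0 0 0 0 0 0", squeeze=40)

```text
time_s: 4.45
position: [0.6721, -0.1712, 0.0199]
tool_rot: [[-0.987, -0.162, 0.001], [-0.162, 0.987, -0.0], [-0.001, -0.001, -1.0]]
ft_force: [1.3, -1.1, 6.2]
grip_width: 0.0593
```

arm_command(rows="1 0 0 0 0 0 0;1 0 0 0 0 0 0;1 0 0 0 0 0 0;1 0 0 0 0 0 0;1 0 0 0 0 0 0")

```text
time_s: 4.87
position: [0.6721, -0.1712, 0.0198]
tool_rot: [[-0.987, -0.162, 0.001], [-0.162, 0.987, -0.0], [-0.001, -0.001, -1.0]]
ft_force: [0.7, -0.6, 5.4]
grip_width: 0.0593
```

arm_command(rows="1 0 0 -5 0 0 0;1 0 0 -10 0 0 0;1 0 0 -15 0 0 0;1 0 0 -15 0 0 0;1 0 0 -15 0 0 0", squeeze=60)

```text
time_s: 5.28
position: [0.6713, -0.1707, 0.0794]
tool_rot: [[-0.987, -0.162, -0.002], [-0.162, 0.987, 0.001], [0.002, 0.001, -1.0]]
ft_force: [-0.3, 0.3, -6.5]
grip_width: 0.0586
```

arm_command(rows="1 0 0 -30 0 0 0;1 0 0 -35 0 0 0;1 0 0 -35 0 0 0;1 0 0 -35 0 0 0;1 0 0 -25 0 0 0")

```text
time_s: 5.7
position: [0.6717, -0.1708, 0.2427]
tool_rot: [[-0.987, -0.162, 0.002], [-0.162, 0.987, -0.001], [-0.002, -0.001, -1.0]]
ft_force: [0.7, 0.6, -5.0]
grip_width: 0.0586
```

arm_command(rows="1 0 0 0 0 0 0;1 0 0 0 0 0 0;1 0 0 0 0 0 0")

```text
time_s: 5.95
position: [0.6711, -0.1707, 0.2365]
tool_rot: [[-0.987, -0.162, -0.005], [-0.162, 0.987, 0.002], [0.004, 0.003, -1.0]]
ft_force: [0.7, 0.2, -5.4]
grip_width: 0.0587
```

```bash
python3 - <<'E'
from h import *
t=eyes.get_image("top")[:,:,::-1];s=eyes.get_image("side")[:,:,::-1]
cv2.imwrite("pics/s2.png",s);cv2.imwrite("pics/t2.png",t)
f=lambda im,x,y,w,h:cv2.resize(im[y:y+h,x:x+w],(400,400),interpolation=cv2.INTER_CUBIC)
cv2.imwrite("pics/c2.png",np.hstack([f(t,330,160,160,160),f(s,290,100,180,180)]))
o=readout.observe();print(o["position"],o["ft_force"],o["grip_width"])
E
```

```text
[ 0.67120312 -0.17079142  0.236332  ] [-0.98041019  0.32398436 -5.8424989 ] 0.058699167348326475
```

View pics/c2.png

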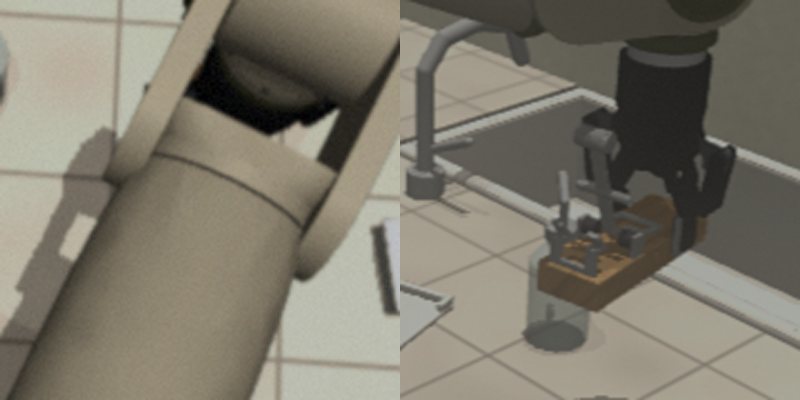

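Picture 5: the trap hangs level in the gripper with its arm upright. I check the slip along x by the handle and the rear corner, then carry it.

```bash
python3 - <<'E'
from h import *
R=np.array([[.987,-.162,0],[.162,.987,0],[0,0,1]]);o=np.array([.6711,-.1707,.2165])-R@[.035,0,0]
for nm,X,c in[("handle",[-.064,0,.134],(597,138)),("rearL",[-.09,.03,.028],(539,262)),("rearRbot",[-.09,-.03,0],(596,311)),("rearLbot",[-.09,.03,0],(541,291))]:
    px=(290+(c[0]-400)*.45,100+c[1]*.45);p=proj("side",o+R@X);q=proj("side",o+R@(np.array(X)+[.01,0,0]));print(nm,"seen-pred",px-p,"10mm x gives",q-p)
E
```

```text
handle seen-pred [2.29614421 0.69577372] 10mm x gives [ 3.27340177 -1.67951798]
rearL seen-pred [1.9261885  1.66951541] 10mm x gives [ 3.27725358 -1.9444408 ]
rearRbot seen-pred [ 1.00785498 -0.59392708] 10mm x gives [ 3.16115389 -2.13293796]
rearLbot seen-pred [3.47884976 1.1291111 ] 10mm x gives [ 3.23851639 -2.00377359]
```

arm_command(rows="1 -1.5 17 0 0 0 0;1 -2.5 27.9 0 0 0 0;1 -2.5 27.9 0 0 0 0;1 -2.5 27.9 0 0 0 0;1 -2.5 27.9 0 0 0 0")

```text
time_s: 6.47
position: [0.6617, -0.0406, 0.2378]
tool_rot: [[-0.987, -0.162, -0.003], [-0.162, 0.987, 0.001], [0.003, 0.001, -1.0]]
ft_force: [0.9, -0.1, -4.7]
grip_width: 0.0589
```

arm_command(rows="1 -2.5 27.9 0 0 0 0;1 -2.5 27.9 0 0 0 0;1 -2.5 27.9 0 0 0 0;1 -2.5 27.9 0 0 0 0;1 -2.5 27.9 0 0 0 0")

```text
time_s: 6.88
position: [0.6512, 0.0991, 0.2378]
tool_rot: [[-0.987, -0.162, -0.003], [-0.162, 0.987, 0.0], [0.003, 0.001, -1.0]]
ft_force: [0.2, -0.1, -4.4]
grip_width: 0.0587
```

arm_command(rows="1 -2.5 27.9 0 0 0 0;1 -2.5 27.9 0 0 0 0;1 -1 11 0 0 0 -3.7;1 0 0 0 0 0 -3.7;1 0 0 0 0 0 0")

```text
time_s: 7.3
position: [0.6464, 0.1656, 0.2378]
tool_rot: [[-0.956, -0.292, -0.003], [-0.292, 0.956, -0.0], [0.003, 0.001, -1.0]]
ft_force: [-0.0, -0.5, -5.5]
grip_width: 0.0591
```

arm_command(rows="1 0 0 0 0 0 0;1 0 0 0 0 0 0")

```text
time_s: 7.47
position: [0.647, 0.1639, 0.2386]
tool_rot: [[-0.958, -0.286, -0.001], [-0.286, 0.958, -0.0], [0.001, 0.0, -1.0]]
ft_force: [1.0, -0.4, -5.5]
grip_width: 0.0587
```

arm_command(rows="1 0 0 20 0 0 0;1 0 0 35 0 0 0;1 0 0 35 0 0 0;1 0 0 35 0 0 0;1 0 0 30 0 0 0")

```text
time_s: 7.88
position: [0.6465, 0.1636, 0.0818]
tool_rot: [[-0.958, -0.286, -0.002], [-0.286, 0.958, -0.0], [0.002, 0.0, -1.0]]
ft_force: [0.3, 0.1, -6.1]
grip_width: 0.0588
```

arm_command(rows="1 0 0 20 0 0 0;1 0 0 9 0 0 0;1 0 0 0 0 0 0;1 0 0 0 0 0 0;1 0 0 0 0 0 0")

```text
time_s: 8.3
position: [0.6482, 0.1642, 0.0573]
tool_rot: [[-0.958, -0.287, 0.003], [-0.287, 0.958, 0.0], [-0.003, -0.001, -1.0]]
ft_force: [-0.2, -0.2, -5.0]
grip_width: 0.059
```

```bash
python3 - <<'E'
from h import *
t=eyes.get_image("top")[:,:,::-1];s=eyes.get_image("side")[:,:,::-1]
cv2.imwrite("pics/s3.png",s);cv2.imwrite("pics/t3.png",t)
f=lambda im,x,y,w,h:cv2.resize(im[y:y+h,x:x+w],(400,400),interpolation=cv2.INTER_CUBIC)
cv2.imwrite("pics/c3.png",np.hstack([f(t,200,180,130,130),f(s,220,170,120,120)]))
o=readout.observe();print(o["position"],o["tool_rot"],o["ft_force"],o["grip_width"])
E
```

```text
[0.64791752 0.1642849  0.05718572] [[-9.57681349e-01 -2.87812988e-01  3.18086754e-03]
 [-2.87813785e-01  9.57686368e-01  2.14196879e-04]
 [-3.10792213e-03 -7.10365170e-04 -9.99994918e-01]] [ 1.08513219  0.40181707 -6.06662652] 0.0589000996368194
```

View pics/c3.png

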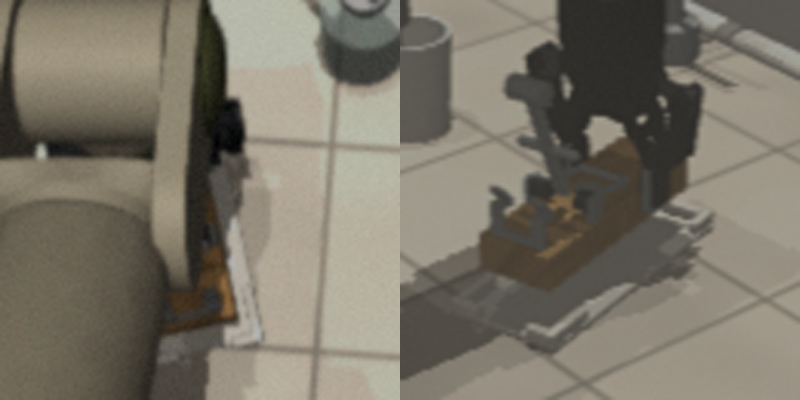

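```bash
python3 - <<'E'
from h import *
np.set_printoptions(precision=4,suppress=True)
a=np.radians(16.8);R=np.array([[np.cos(a),-np.sin(a)],[np.sin(a),np.cos(a)]]);seat=np.array([.611,.1535])
L=lambda p:R.T@(p[:2]-seat)*1000
for z in(.06,.065):print("top: trap RR corner in tray frame (want -87.5,-30)",z,L(plane("top",(277,283.4),z)))
print("tray NR (want -103,-44)",L(plane("top",(285.3,290.6),.010)))
for nm,p,z in[("RRbot",(548,291),.0374),("RLbot",(481,262),.0374),("RLtop",(481,234),.0654),("RRtop",(548,262),.0654)]:print("side",nm,L(plane("side",(220+(p[0]-400)*.3,170+p[1]*.3),z)))
print("tray side NR, tip bottom",L(plane("side",(220+141*.3,170+350*.3),.0)),"FR",L(plane("side",(220+313*.3,170+210*.3),.01)))
E
```

```text
top: trap RR corner in tray frame (want -87.5,-30) 0.06 [-87.8711 -30.7665]
top: trap RR corner in tray frame (want -87.5,-30) 0.065 [-88.5529 -31.092 ]
tray NR (want -103,-44) [-101.8711  -43.0196]
side RRbot [-86.762  -31.4974]
side RLbot [-81.0663  29.7221]
side RLtop [-88.0745  22.5814]
side RRtop [-93.31   -37.3598]
tray side NR, tip bottom [-102.5615  -35.7378] FR [110.3763 -39.9534]
```

Both views place the trap within about 2 mm of the wanted spot over the tray (picture 6: rear-right corner at crop (237,318), tray corner at (262,340)). Lowering it now.

arm_command(rows="1 -1 1 7 0 0 0;1 0 0 7 0 0 0;1 0 0 6 0 0 0;1 0 0 4 0 0 0;1 0 0 0 0 0 0")

```text
time_s: 8.82
position: [0.6471, 0.1655, 0.0298]
tool_rot: [[-0.958, -0.288, -0.002], [-0.288, 0.958, -0.0], [0.002, 0.001, -1.0]]
ft_force: [-1.6, -1.0, -6.3]
grip_width: 0.0583
```

arm_command(rows="1 0 0 3 0 0 0;1 0 0 2 0 0 0;1 0 0 2 0 0 0;1 0 0 0 0 0 0")

```text
time_s: 9.15
position: [0.6479, 0.1655, 0.026]
tool_rot: [[-0.958, -0.288, 0.001], [-0.288, 0.958, -0.0], [-0.001, -0.0, -1.0]]
ft_force: [-4.7, -1.2, 5.7]
grip_width: 0.0588
```

Contact came at TCP z 0.026, as expected for the tray floor. Releasing slowly and rising.

arm_command(rows="0.3 0 0 0 0 0 0;0.2 0 0 0 0 0 0;0 0 0 0 0 0 0;0 0 0 0 0 0 0;0 0 0 0 0 0 0")

```text
time_s: 9.57
position: [0.648, 0.1655, 0.0244]
tool_rot: [[-0.958, -0.288, 0.001], [-0.288, 0.958, 0.0], [-0.001, -0.0, -1.0]]
ft_force: [0.4, -0.2, -1.1]
grip_width: 0.0855
```

arm_command(rows="0 0 0 -10 0 0 0;0 0 0 -20 0 0 0;0 0 0 -40 0 0 0;0 0 0 -40 0 0 0;0 0 0 -40 0 0 0")

```text
time_s: 9.98
position: [0.6475, 0.1655, 0.1768]
tool_rot: [[-0.958, -0.288, 0.0], [-0.288, 0.958, 0.0], [-0.0, -0.0, -1.0]]
ft_force: [0.7, 0.7, -0.3]
grip_width: 0.0853
```

arm_command(rows="0 0 0 -40 0 0 0;0 0 0 -15 0 0 0;0 0 -20 0 0 0 0;0 0 -35 0 0 0 0;0 0 -35 0 0 0 0")

```text
time_s: 10.4
position: [0.6737, 0.0792, 0.2308]
tool_rot: [[-0.957, -0.29, 0.002], [-0.29, 0.957, -0.0], [-0.002, -0.001, -1.0]]
ft_force: [0.6, 0.2, 0.6]
grip_width: 0.0857
```

arm_command(rows="0 0 -35 0 0 0 0;0 0 -35 0 0 0 0;0 0 -35 0 0 0 0;0 0 -35 0 0 0 0;0 0 0 0 0 0 0")

```text
time_s: 10.82
position: [0.7148, -0.0613, 0.2291]
tool_rot: [[-0.959, -0.282, 0.0], [-0.282, 0.959, -0.002], [0.0, -0.002, -1.0]]
ft_force: [-0.1, 0.1, 0.2]
grip_width: 0.085
```

```bash
python3 - <<'E'
from h import *
t=eyes.get_image("top")[:,:,::-1];s=eyes.get_image("side")[:,:,::-1]
cv2.imwrite("pics/s4.png",s);cv2.imwrite("pics/t4.png",t)
f=lambda im,x,y,w,h:cv2.resize(im[y:y+h,x:x+w],(400,400),interpolation=cv2.INTER_CUBIC)
cv2.imwrite("pics/c4.png",np.hstack([f(t,200,195,120,120),f(s,220,180,110,110)]))
o=readout.observe();print(o["position"],o["tool_rot"],o["ft_force"],o["grip_width"])
E
```

```text
[ 0.71401682 -0.05592628  0.2294642 ] [[-9.58200802e-01 -2.86096526e-01 -3.84394700e-05]
 [-2.86096527e-01  9.58200771e-01  2.44288209e-04]
 [-3.30572784e-05  2.45074557e-04 -9.99999969e-01]] [-0.06693648 -0.15832304  0.0129292 ] 0.08567630941336617
```

View pics/c4.png

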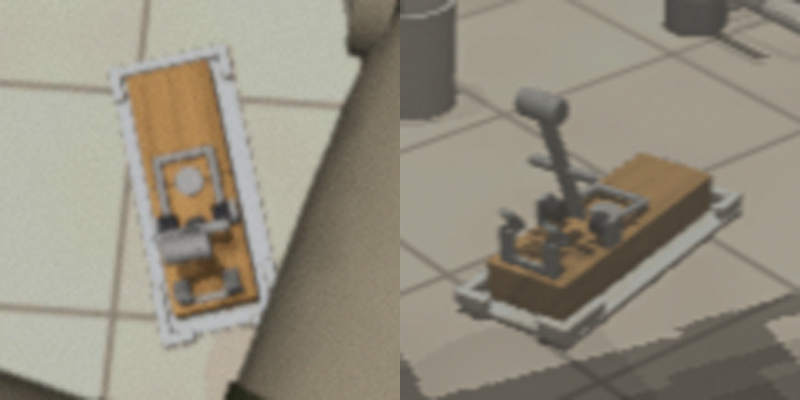

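Picture 7: the trap lies inside the tray rims with its arm upright at the gapped end. Handle at crop (183,247) top and (541,105) side. Triangulating it.

```bash
python3 - <<'E'
from h import *
np.set_printoptions(precision=4,suppress=True)
print(tri((254.9,269.1),(258.8,208.9)),"pred .5531 .1370 .140",proj("top",np.array([.5531,.137,.14])),proj("side",np.array([.5531,.137,.14])))
a=np.radians(16.75);R=np.array([[np.cos(a),-np.sin(a)],[np.sin(a),np.cos(a)]]);seat=np.array([.611,.1535])
for n,p in[("FL",(127,84)),("FR",(210,60)),("RR",(258,295)),("RL",(175,320))]:print(n,R.T@(plane("top",(200+p[0]*.3,195+p[1]*.3),.034)[:2]-seat)*1000)
for n,p in[("FL",(630,153)),("FR",(711,180)),("RR",(553,288)),("RL",(490,259))]:print("side",n,R.T@(plane("side",(220+(p[0]-400)*.275,180+p[1]*.275),.034)[:2]-seat)*1000)
E
```

```text
(array([0.5543, 0.1383, 0.1381]), np.float64(0.002230682063301275)) pred .5531 .1370 .140 [255.6853 269.1488] [258.1856 208.5173]
FL [82.5248 30.2904]
FR [ 86.8558 -30.5131]
RR [-84.727  -29.9953]
RL [-89.0441  28.9326]
side FL [79.3076 31.6909]
side FR [ 77.6699 -35.7859]
side RR [-91.7623 -28.6681]
side RL [-85.4283  25.1922]
```

arm_command(rows="0 12.3 28.9 0 0 0 0;0 12.3 28.9 0 0 0 0;0 12.3 28.9 0 0 0 0;0 12.3 28.9 0 0 0 0;0 12.3 28.9 0 0 0 0")

```text
time_s: 11.33
position: [0.6117, 0.0686, 0.2301]
tool_rot: [[-0.957, -0.29, 0.001], [-0.29, 0.957, 0.0], [-0.001, 0.0, -1.0]]
ft_force: [0.4, -0.1, -0.2]
grip_width: 0.0851
```

arm_command(rows="0 12.3 28.9 0 0 0 0;0 12.3 28.9 0 0 0 0;0 12.3 28.9 0 0 0 0;0 0 0 0 0 0 0;0 0 0 0 0 0 0")

```text
time_s: 11.75
position: [0.552, 0.1405, 0.2304]
tool_rot: [[-0.956, -0.292, 0.001], [-0.292, 0.956, 0.0], [-0.001, -0.0, -1.0]]
ft_force: [0.3, 0.4, 1.3]
grip_width: 0.0855
```

arm_command(rows="0 0 0 0 0 0 0;0 0 0 0 0 0 0")

```text
time_s: 11.92
position: [0.5536, 0.138, 0.2295]
tool_rot: [[-0.958, -0.288, 0.0], [-0.288, 0.958, -0.0], [-0.0, -0.0, -1.0]]
ft_force: [-0.1, -0.2, -0.9]
grip_width: 0.0854
```

arm_command(rows="0 0 0 25 0 0 0;0 0 0 30 0 0 0;0 0 0 25 0 0 0;0 0 0 13.5 0 0 0;0 0 0 0 0 0 0")

```text
time_s: 12.33
position: [0.5524, 0.1375, 0.1326]
tool_rot: [[-0.958, -0.287, -0.006], [-0.287, 0.958, -0.0], [0.006, 0.001, -1.0]]
ft_force: [-0.4, 0.9, 0.2]
grip_width: 0.0857
```

arm_command(rows="0.2 0 0 0 0 0 0;0.4 0 0 0 0 0 0;0.5 0 0 0 0 0 0;0.55 0 0 0 0 0 0;0.6 0 0 0 0 0 0", squeeze=25)

```text
time_s: 12.75
position: [0.5535, 0.1383, 0.1366]
tool_rot: [[-0.958, -0.288, 0.002], [-0.288, 0.958, 0.0], [-0.002, -0.0, -1.0]]
ft_force: [-0.4, 0.5, 0.7]
grip_width: 0.0343
```

arm_command(rows="0.8 0 0 0 0 0 0;1 0 0 0 0 0 0;1 0 0 0 0 0 0;1 0 0 0 0 0 0")

```text
time_s: 13.08
position: [0.5535, 0.1381, 0.1365]
tool_rot: [[-0.958, -0.288, 0.001], [-0.288, 0.958, -0.0], [-0.001, -0.001, -1.0]]
ft_force: [0.6, -3.0, 6.2]
grip_width: 0.0296
```

```bash
python3 - <<'E'
from h import *
t=eyes.get_image("top")[:,:,::-1];s=eyes.get_image("side")[:,:,::-1]
f=lambda im,x,y,w,h:cv2.resize(im[y:y+h,x:x+w],(400,400),interpolation=cv2.INTER_CUBIC)
cv2.imwrite("pics/c5.png",np.hstack([f(t,200,195,120,120),f(s,210,165,110,110)]))
o=readout.observe();print(o["position"],o["ft_force"],o["grip_width"])
E
```

```text
[0.55350917 0.13809123 0.13649645] [-1.4768054  -2.49006834  5.63473603] 0.029505655191751495
```

View pics/c5.png

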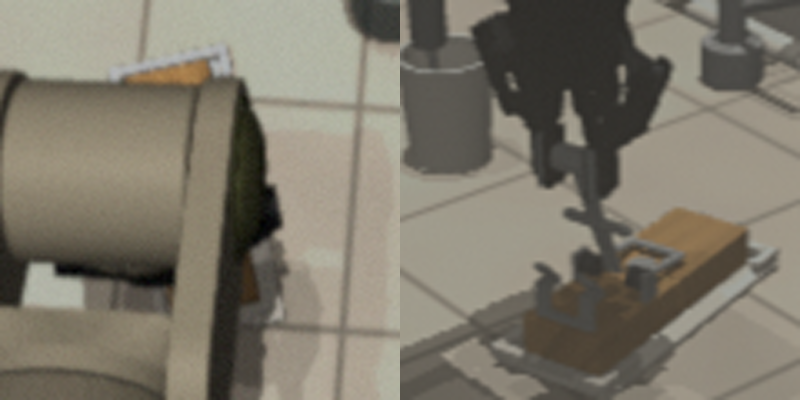

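Picture 8: the fingers hold the handle between the pads and the arm is still up. I'm drawing it along the 100 mm arc.

arm_command(rows="1 8.1 0 3.3 0 0 0;1 7.7 0 4 0 0 0;1 7.4 0 4.7 0 0 0;1 0 0 0 0 0 0;1 0 0 0 0 0 0", squeeze=30)

```text
time_s: 13.6
position: [0.5314, 0.1315, 0.1243]
tool_rot: [[-0.958, -0.288, 0.001], [-0.288, 0.958, -0.0], [-0.001, -0.0, -1.0]]
ft_force: [0.3, -3.1, 4.8]
grip_width: 0.0294
```

arm_command(rows="1 6.9 0 5.3 0 0 0;1 6.4 0 5.9 0 0 0;1 5.9 0 6.4 0 0 0;1 5.3 0 6.9 0 0 0;1 0 0 0 0 0 0")

```text
time_s: 14.02
position: [0.5073, 0.1245, 0.0989]
tool_rot: [[-0.958, -0.288, -0.001], [-0.288, 0.958, 0.0], [0.001, 0.0, -1.0]]
ft_force: [0.3, -3.1, 4.6]
grip_width: 0.0295
```

arm_command(rows="1 4.7 0 7.4 0 0 0;1 4 0 7.7 0 0 0;1 3.3 0 8.1 0 0 0;1 0 0 0 0 0 0;1 0 0 0 0 0 0")

```text
time_s: 14.43
position: [0.4963, 0.1213, 0.0764]
tool_rot: [[-0.958, -0.288, -0.001], [-0.288, 0.958, 0.0], [0.0, 0.0, -1.0]]
ft_force: [-1.1, -1.7, 4.1]
grip_width: 0.0295
```

arm_command(rows="1 1.3 0 4.1 0 0 0;1 1.3 0 4.2 0 0 0;1 1 0 4.2 0 0 0;1 0.9 0 4.3 0 0 0;1 0 0 0 0 0 0")

```text
time_s: 14.85
position: [0.492, 0.12, 0.0594]
tool_rot: [[-0.958, -0.288, -0.0], [-0.288, 0.958, 0.0], [0.0, 0.0, -1.0]]
ft_force: [-1.1, -0.8, 4.1]
grip_width: 0.0291
```

arm_command(rows="1 0.6 0 4.3 0 0 0;1 0.5 0 4.3 0 0 0;1 0.2 0 3 0 0 0;1 0 0 0 0 0 0;1 0 0 0 0 0 0")

```text
time_s: 15.27
position: [0.4907, 0.1196, 0.0481]
tool_rot: [[-0.958, -0.288, 0.0], [-0.288, 0.958, 0.0], [-0.0, 0.0, -1.0]]
ft_force: [-1.5, -0.5, 3.5]
grip_width: 0.0296
```

arm_command(rows="1 0.1 0 2.5 0 0 0;1 0 0 2.5 0 0 0;1 0 0 1.5 0 0 0;1 0 0 0 0 0 0;1 0 0 0 0 0 0")

```text
time_s: 15.68
position: [0.4905, 0.1195, 0.0415]
tool_rot: [[-0.958, -0.288, 0.0], [-0.288, 0.958, 0.0], [-0.0, 0.0, -1.0]]
ft_force: [-1.7, -0.6, 4.8]
grip_width: 0.0294
```

arm_command(rows="1 0 0 1 0 0 0;1 0 0 0.5 0 0 0;1 0 0 0 0 0 0;1 0 0 0 0 0 0")

```text
time_s: 16.02
position: [0.4905, 0.1195, 0.0401]
tool_rot: [[-0.958, -0.288, 0.0], [-0.288, 0.958, 0.0], [-0.0, 0.0, -1.0]]
ft_force: [-2.9, -0.5, 5.2]
grip_width: 0.0295
```

```bash
python3 - <<'E'
from h import *
s=eyes.get_image("side")[:,:,::-1]
cv2.imwrite("pics/c6.png",cv2.resize(s[180:280,205:325],(720,600),interpolation=cv2.INTER_CUBIC))
o=readout.observe();print(o["position"],o["ft_force"],o["grip_width"])
E
```

```text
[0.4904476  0.11952692 0.04008892] [-1.87189569 -0.4314068   5.47821013] 0.029465859550164005
```

View pics/c6.png

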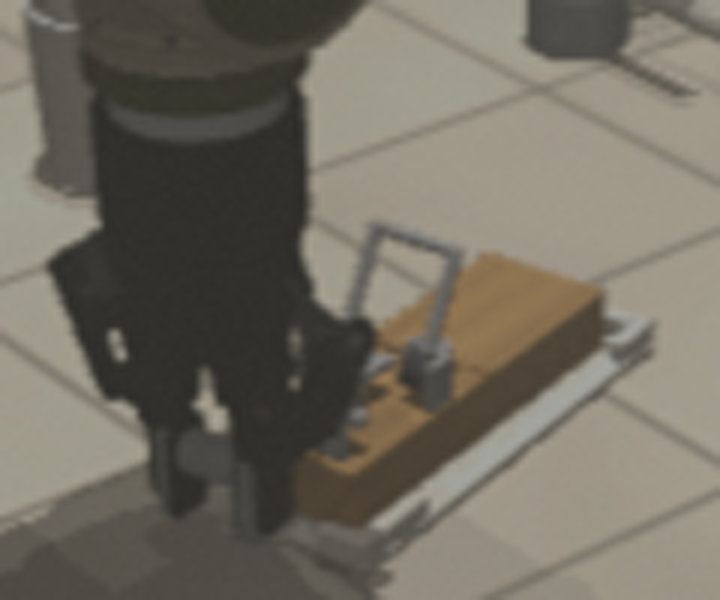

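Picture 9: the handle is held level behind the base and the wire loop has swung up. Estimated angle is about 1.25 rad. I'm easing up toward the hook point and watching the force.

arm_command(rows="1 0 0 -2 0 0 0;1 0 0 -2 0 0 0;1 0 0 -2 0 0 0;1 0 0 0 0 0 0")

```text
time_s: 16.4
position: [0.4901, 0.1194, 0.0457]
tool_rot: [[-0.958, -0.288, -0.001], [-0.288, 0.958, -0.0], [0.001, 0.0, -1.0]]
ft_force: [0.4, 0.2, -3.3]
grip_width: 0.0293
```

arm_command(rows="1 -0.1 0 -1 0 0 0;1 0 0 -1 0 0 0;1 0 0 0 0 0 0")

```text
time_s: 16.65
position: [0.4903, 0.1194, 0.0476]
tool_rot: [[-0.958, -0.288, -0.001], [-0.288, 0.958, -0.0], [0.001, 0.0, -1.0]]
ft_force: [0.9, 0.6, -2.7]
grip_width: 0.0292
```

arm_command(rows="1 -0.1 0 -1 0 0 0;1 0 0 -0.5 0 0 0;1 0 0 0 0 0 0")

```text
time_s: 16.9
position: [0.4906, 0.1195, 0.0493]
tool_rot: [[-0.958, -0.288, -0.0], [-0.288, 0.958, -0.0], [0.0, 0.0, -1.0]]
ft_force: [0.6, 0.6, -3.8]
grip_width: 0.0295
```

The force has turned downward (about −3 N), so the arm is held by the hooks and I'm starting to lift the trap's rear. I'll come back down to about zero force, then open.

arm_command(rows="1 0 0 1.5 0 0 0;1 0 0 1.5 0 0 0;1 0 0 0 0 0 0")

```text
time_s: 17.15
position: [0.4901, 0.1194, 0.0459]
tool_rot: [[-0.958, -0.288, -0.001], [-0.288, 0.958, -0.0], [0.001, 0.0, -1.0]]
ft_force: [-1.9, -0.4, -1.1]
grip_width: 0.0293
```

arm_command(rows="1 0 0 1 0 0 0;1 0 0 0 0 0 0;1 0 0 0 0 0 0")

```text
time_s: 17.4
position: [0.4905, 0.1195, 0.0452]
tool_rot: [[-0.958, -0.288, -0.0], [-0.288, 0.958, 0.0], [0.0, 0.0, -1.0]]
ft_force: [-2.9, -0.5, -1.8]
grip_width: 0.0297
```

arm_command(rows="1 -0.4 0 0.7 0 0 0;1 0 0 0 0 0 0;1 0 0 0 0 0 0")

```text
time_s: 17.65
position: [0.4911, 0.1196, 0.0446]
tool_rot: [[-0.958, -0.288, 0.0], [-0.288, 0.958, 0.0], [-0.0, -0.0, -1.0]]
ft_force: [-0.9, -0.7, -1.3]
grip_width: 0.0297
```

```bash
python3 - <<'E'
from h import *
o=readout.observe();print(o["position"],o["ft_force"])
s=eyes.get_image("side")[:,:,::-1]
cv2.imwrite("pics/c7.png",cv2.resize(s[180:280,205:325],(720,600),interpolation=cv2.INTER_CUBIC))
o=readout.observe();print(o["position"],o["ft_force"])
E
```

```text
[0.49105505 0.11962999 0.04455471] [-0.91091964 -0.67473374 -1.30242094]
[0.49107297 0.11961662 0.04458316] [-1.746089   -0.48895096 -1.60658982]
```

View pics/c7.png

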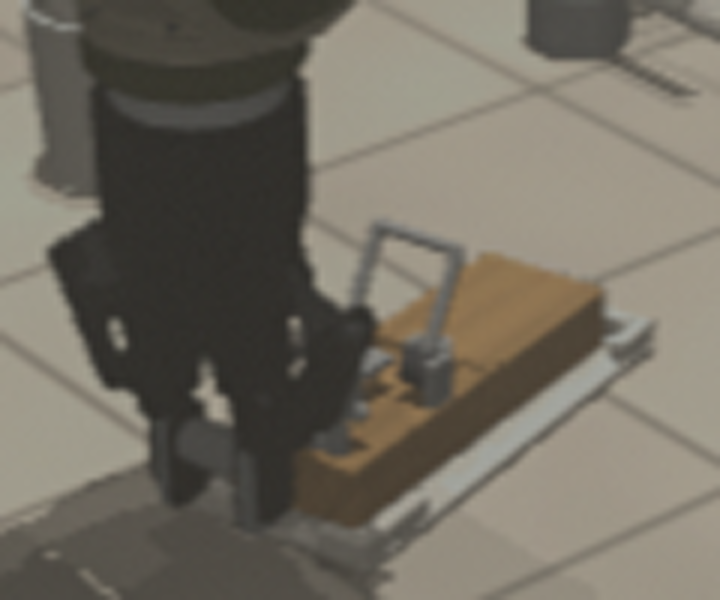

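Picture 10: the trap is flat in the tray with the handle down; the hooks themselves are mostly hidden. The height where the force changed sign is lower than I computed for hooking, so I'll draw down again until I feel the hard stop and be sure the pin passes.

arm_command(rows="1 0 0 1.5 0 0 0;1 0 0 1.5 0 0 0;1 0 0 1.5 0 0 0;1 0 0 0 0 0 0;1 0 0 0 0 0 0")

```text
time_s: 18.12
position: [0.4911, 0.1196, 0.0403]
tool_rot: [[-0.958, -0.288, 0.001], [-0.288, 0.958, 0.0], [-0.001, -0.0, -1.0]]
ft_force: [-4.3, -1.0, 5.3]
grip_width: 0.0297
```

arm_command(rows="1 0 0 0.8 0 0 0;1 0 0 0 0 0 0;1 0 0 0 0 0 0")

```text
time_s: 18.37
position: [0.4911, 0.1196, 0.0396]
tool_rot: [[-0.958, -0.288, 0.001], [-0.288, 0.958, 0.0], [-0.001, -0.0, -1.0]]
ft_force: [-4.8, -0.6, 5.3]
grip_width: 0.0294
```

arm_command(rows="1 0 0 0.8 0 0 0;1 0 0 0 0 0 0;1 0 0 0 0 0 0")

```text
time_s: 18.62
position: [0.4912, 0.1196, 0.0388]
tool_rot: [[-0.958, -0.288, 0.001], [-0.288, 0.958, 0.0], [-0.001, -0.0, -1.0]]
ft_force: [-3.6, -0.7, 5.7]
grip_width: 0.03
```

arm_command(rows="1 0 0 0.8 0 0 0;1 0 0 0 0 0 0;1 0 0 0 0 0 0")

```text
time_s: 18.87
position: [0.4912, 0.1196, 0.038]
tool_rot: [[-0.958, -0.288, 0.001], [-0.288, 0.958, 0.0], [-0.001, -0.0, -1.0]]
ft_force: [-3.6, -1.8, 5.9]
grip_width: 0.0295
```

arm_command(rows="1 0 0 0.8 0 0 0;1 0 0 0 0 0 0;1 0 0 0 0 0 0")

```text
time_s: 19.12
position: [0.4912, 0.1196, 0.0372]
tool_rot: [[-0.958, -0.288, 0.001], [-0.288, 0.958, 0.0], [-0.001, -0.0, -1.0]]
ft_force: [-3.6, -1.3, 4.9]
grip_width: 0.0299
```

arm_command(rows="1 0 0 0.8 0 0 0;1 0 0 0 0 0 0;1 0 0 0 0 0 0")

```text
time_s: 19.37
position: [0.4913, 0.1196, 0.0364]
tool_rot: [[-0.958, -0.288, 0.001], [-0.288, 0.958, 0.0], [-0.001, -0.0, -1.0]]
ft_force: [-4.0, -0.8, 5.2]
grip_width: 0.0294
```

arm_command(rows="1 0 0 0.8 0 0 0;1 0 0 0 0 0 0;1 0 0 0 0 0 0")

```text
time_s: 19.62
position: [0.4913, 0.1196, 0.0356]
tool_rot: [[-0.958, -0.288, 0.001], [-0.288, 0.958, 0.0], [-0.001, -0.0, -1.0]]
ft_force: [-3.6, -1.2, 5.0]
grip_width: 0.0295
```

arm_command(rows="1 0 0 0.8 0 0 0;1 0 0 0.8 0 0 0;1 0 0 0 0 0 0")

```text
time_s: 19.87
position: [0.4914, 0.1197, 0.0339]
tool_rot: [[-0.958, -0.288, 0.002], [-0.288, 0.958, 0.0], [-0.002, -0.0, -1.0]]
ft_force: [-2.7, -0.2, 4.8]
grip_width: 0.0296
```

arm_command(rows="1 0 0 0.8 0 0 0;1 0 0 0 0 0 0;1 0 0 0 0 0 0")

```text
time_s: 20.12
position: [0.4915, 0.1197, 0.0332]
tool_rot: [[-0.958, -0.288, 0.002], [-0.288, 0.958, 0.0], [-0.002, -0.0, -1.0]]
ft_force: [-1.0, 0.5, 4.9]
grip_width: 0.0295
```

```bash
python3 - <<'E'
from h import *
o=readout.observe();print(o["position"],o["ft_force"])
s=eyes.get_image("side")[:,:,::-1]
cv2.imwrite("pics/c8.png",cv2.resize(s[210:280,215:299],(720,600),interpolation=cv2.INTER_CUBIC))
a=np.radians(16.75);R=np.array([[np.cos(a),-np.sin(a),0],[np.sin(a),np.cos(a),0],[0,0,1]])
g=np.array([.648,.1655,.006]);o=g-R@[.035,0,0]
for th in(1.05,1.1,1.15,1.2,1.25):
    f=np.radians(70)-th;X=[-.03-.1*np.cos(f),0,.04+.1*np.sin(f)]
    W=o+R@X;print(th,W,(proj("side",W)-[215,210])*[720/84,600/70])
E
```

```text
[0.49149529 0.11966453 0.03317151] [-1.0444094   0.49674149  4.92766258]
1.05 [0.49140926 0.11837154 0.06308876] [230.82888322 349.22695853]
1.1 [0.49070933 0.11816088 0.05814301] [230.03808421 366.89423366]
1.15 [0.49024697 0.11802173 0.0531669 ] [229.85291079 384.18842497]
1.2 [0.49002333 0.11795442 0.04817288] [230.27090936 401.06049772]
1.25 [0.49003899 0.11795913 0.04317342] [231.28760914 417.46332579]
```

View pics/c8.png

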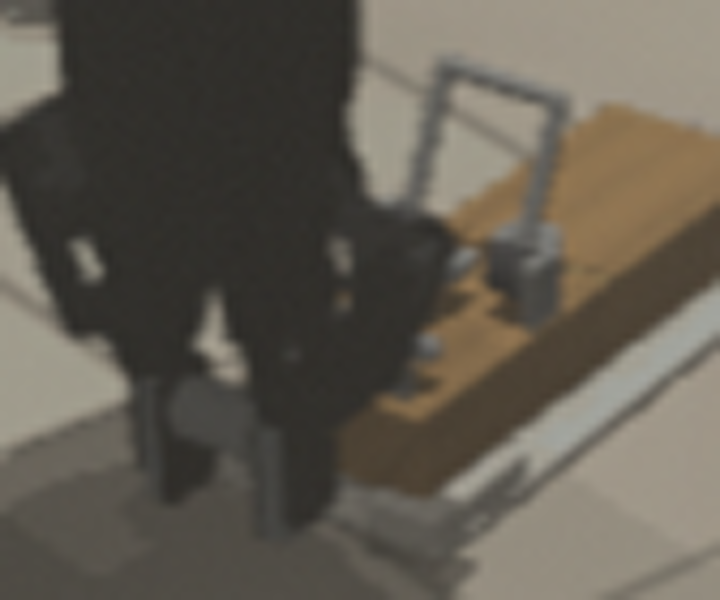

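Picture 11: handle centre at crop (215,412), which gives about 1.24 rad. It also shows the handle slid about 7 mm up in the pads during the draw, so my first draw reached only about 1.18 rad. I'll squeeze harder and go on to the stop.

arm_command(rows="1 0 0 0 0 0 0;1 0 0 0 0 0 0;1 0 0 0.8 0 0 0;1 0 0 0 0 0 0;1 0 0 0 0 0 0", squeeze=70)

```text
time_s: 20.58
position: [0.4915, 0.1197, 0.0324]
tool_rot: [[-0.958, -0.288, 0.002], [-0.288, 0.958, 0.0], [-0.002, -0.0, -1.0]]
ft_force: [-1.9, -0.2, 6.9]
grip_width: 0.029
```

arm_command(rows="1 0 0 0.8 0 0 0;1 0 0 0 0 0 0;1 0 0 0 0 0 0")

```text
time_s: 20.83
position: [0.4915, 0.1197, 0.0317]
tool_rot: [[-0.958, -0.288, 0.002], [-0.288, 0.958, 0.0], [-0.002, -0.0, -1.0]]
ft_force: [-2.1, -0.1, 7.9]
grip_width: 0.0288
```

arm_command(rows="1 0 0 0.8 0 0 0;1 0 0 0 0 0 0;1 0 0 0 0 0 0")

```text
time_s: 21.08
position: [0.4916, 0.1197, 0.031]
tool_rot: [[-0.958, -0.288, 0.002], [-0.288, 0.958, 0.0], [-0.002, -0.0, -1.0]]
ft_force: [-2.8, -0.0, 8.8]
grip_width: 0.0293
```

arm_command(rows="1 0 0 0.8 0 0 0;1 0 0 0.8 0 0 0;1 0 0 0 0 0 0;1 0 0 0 0 0 0")

```text
time_s: 21.42
position: [0.4918, 0.1197, 0.0298]
tool_rot: [[-0.958, -0.288, 0.003], [-0.288, 0.958, 0.0], [-0.003, -0.001, -1.0]]
ft_force: [-4.2, -0.0, 12.3]
grip_width: 0.029
```

```bash
cat > track.py <<'E'
from h import *
def grab(name):
    s=eyes.get_image("side")[:,:,::-1];c=cv2.resize(s[210:280,215:299],(720,600),interpolation=cv2.INTER_CUBIC);cv2.imwrite(f"pics/{name}.png",c);return c
def track(c,box=(170,375,80,75),m=60,ref="pics/c8.png"):
    r=cv2.imread(ref);x,y,w,h=box
    M=cv2.matchTemplate(c[y-m:y+h+m,x-m:x+w+m],r[y:y+h,x:x+w],cv2.TM_CCOEFF_NORMED);_,v,_,p=cv2.minMaxLoc(M);return (p[0]-m)/8.57,(p[1]-m)/8.57,v
E
python3 - <<'E'
from track import *
c=grab("g9");print("handle px shift",track(c),"loop",track(c,(430,50,150,60),40),"base corner",track(c,(330,380,140,120),40))
for f in("c6","c7"):
    im=cv2.imread(f"pics/{f}.png");im=cv2.resize(cv2.resize(im,(120,100),interpolation=cv2.INTER_AREA)[30:100,10:94],(720,600),interpolation=cv2.INTER_CUBIC)
    print(f,track(im),"loop",track(im,(430,50,150,60),40))
o=readout.observe();print(o["position"],o["ft_force"])
E
```

```text
handle px shift (0.0, 1.2835472578763127, 0.9782332181930542) loop (-0.23337222870478413, 0.11668611435239207, 0.9891809225082397) base corner (0.11668611435239207, 0.0, 0.9814802408218384)
c6 (-0.5834305717619603, -2.4504084014002334, 0.9809414744377136) loop (0.5834305717619603, 0.23337222870478413, 0.9871001243591309)
c7 (0.0, -3.9673278879813303, 0.976527214050293) loop (1.0501750291715286, 0.0, 0.9901247024536133)
[0.49175298 0.11967379 0.02977971] [-3.0687483  -0.42471567 13.27652674]
```

The force is now 13 N and rising, and the handle is about 3 mm lower than before, so this is the hard stop. I'm easing up in small steps and tracking the handle.

arm_command(rows="1 0 0 -2 0 0 0;1 0 0 -2 0 0 0;1 0 0 -2 0 0 0;1 0 0 0 0 0 0;1 0 0 0 0 0 0")

```text
time_s: 21.88
position: [0.4914, 0.1195, 0.0347]
tool_rot: [[-0.958, -0.288, 0.001], [-0.288, 0.958, -0.0], [-0.001, -0.0, -1.0]]
ft_force: [3.1, 0.5, 0.1]
grip_width: 0.0291
```

arm_command(rows="1 0 0 -1 0 0 0;1 0 0 -1 0 0 0;1 0 0 -1 0 0 0;1 0 0 0 0 0 0;1 0 0 0 0 0 0")

```text
time_s: 22.3
position: [0.4903, 0.1196, 0.0374]
tool_rot: [[-0.958, -0.288, -0.002], [-0.288, 0.958, -0.0], [0.002, 0.0, -1.0]]
ft_force: [0.0, -0.2, -3.6]
grip_width: 0.0291
```

```bash
python3 - <<'E'
from track import *
c=grab("g10");print("handle px shift",track(c),"loop",track(c,(430,50,150,60),40),"base corner",track(c,(330,380,140,120),40))
o=readout.observe();print(o["position"],o["ft_force"])
E
```

```text
handle px shift (-0.46674445740956827, -1.4002333722287048, 0.9812297224998474) loop (0.0, 0.23337222870478413, 0.9803564548492432) base corner (-0.3500583430571762, 0.0, 0.973312497138977)
[0.49026371 0.11958888 0.03745586] [ 0.16791251 -0.55576333 -2.86795532]
```

arm_command(rows="1 0 0 -1 0 0 0;1 0 0 -1 0 0 0;1 0 0 -1 0 0 0;1 0 0 0 0 0 0;1 0 0 0 0 0 0")

```text
time_s: 22.77
position: [0.4908, 0.1196, 0.0408]
tool_rot: [[-0.958, -0.288, -0.0], [-0.288, 0.958, -0.0], [0.0, 0.0, -1.0]]
ft_force: [-0.3, -0.5, -4.6]
grip_width: 0.0291
```

arm_command(rows="1 0 0 -1 0 0 0;1 0 0 -1 0 0 0;1 0 0 0 0 0 0;1 0 0 0 0 0 0")

```text
time_s: 23.1
position: [0.491, 0.1197, 0.0429]
tool_rot: [[-0.958, -0.288, 0.0], [-0.288, 0.958, 0.0], [-0.0, 0.0, -1.0]]
ft_force: [-0.7, 0.4, -4.5]
grip_width: 0.0292
```

```bash
python3 - <<'E'
from track import *
c=grab("g11");print("handle px shift",track(c),"loop",track(c,(430,50,150,60),40),"base corner",track(c,(330,380,140,120),40))
o=readout.observe();print(o["position"],o["ft_force"])
E
```

```text
handle px shift (-0.23337222870478413, -3.38389731621937, 0.9822831749916077) loop (0.46674445740956827, 0.11668611435239207, 0.9869007468223572) base corner (-0.23337222870478413, 0.0, 0.9278820753097534)
[0.49098809 0.11964707 0.04281423] [ 0.12071349 -0.57533197 -4.26936051]
```

arm_command(rows="1 0 0 -0.5 0 0 0;1 0 0 -0.5 0 0 0;1 0 0 0 0 0 0;1 0 0 0 0 0 0;1 0 0 0 0 0 0", squeeze=20)

```text
time_s: 23.57
position: [0.4911, 0.1195, 0.0439]
tool_rot: [[-0.958, -0.288, 0.0], [-0.288, 0.958, -0.0], [-0.0, -0.0, -1.0]]
ft_force: [0.4, -0.2, -4.0]
grip_width: 0.029
```

arm_command(rows="1 0 0 -1 0 0 0;1 0 0 -1 0 0 0;1 0 0 -1 0 0 0;1 0 0 0 0 0 0;1 0 0 0 0 0 0")

```text
time_s: 23.98
position: [0.4909, 0.1196, 0.0469]
tool_rot: [[-0.958, -0.288, -0.0], [-0.288, 0.958, -0.0], [0.0, -0.0, -1.0]]
ft_force: [-0.9, 0.6, -3.9]
grip_width: 0.0288
```

```bash
python3 - <<'E'
from track import *
c=grab("g12");print("handle px shift",track(c),"loop",track(c,(430,50,150,60),40),"base corner",track(c,(330,380,140,120),40))
o=readout.observe();print(o["position"],o["ft_force"])
E
```

```text
handle px shift (-0.11668611435239207, -4.784130688448075, 0.9710200428962708) loop (0.7001166861143524, -0.5834305717619603, 0.9730815887451172) base corner (-0.11668611435239207, -0.7001166861143524, 0.8707780241966248)
[0.49085175 0.11956502 0.04686617] [-0.00622289 -0.09498452 -4.2853262 ]
```

The base's rear corner moves up with the handle, so the arm is firmly hooked and the trap follows it. I'm lowering it back to rest, then opening gently.

arm_command(rows="1 0 0 1 0 0 0;1 0 0 1 0 0 0;1 0 0 1 0 0 0;1 0 0 0.5 0 0 0;1 0 0 0 0 0 0")

```text
time_s: 24.45
position: [0.4909, 0.1196, 0.0432]
tool_rot: [[-0.958, -0.288, -0.0], [-0.288, 0.958, 0.0], [0.0, 0.0, -1.0]]
ft_force: [-1.3, 0.5, -3.4]
grip_width: 0.0287
```

arm_command(rows="1 0 0 0.5 0 0 0;1 0 0 0 0 0 0;1 0 0 0 0 0 0")

```text
time_s: 24.7
position: [0.491, 0.1196, 0.0429]
tool_rot: [[-0.958, -0.288, 0.0], [-0.288, 0.958, -0.0], [-0.0, -0.0, -1.0]]
ft_force: [-1.2, -0.1, -0.7]
grip_width: 0.0288
```

```bash
python3 - <<'E'
from track import *
c=grab("g13");print("handle px shift",track(c),"loop",track(c,(430,50,150,60),40),"base corner",track(c,(330,380,140,120),40))
o=readout.observe();print(o["position"],o["ft_force"])
E
```

```text
handle px shift (-0.11668611435239207, -3.38389731621937, 0.9849738478660583) loop (0.46674445740956827, 0.11668611435239207, 0.9863395690917969) base corner (-0.11668611435239207, -0.11668611435239207, 0.9291033744812012)
[0.49099675 0.11961406 0.04289168] [-1.01367402 -0.17857858 -1.49849628]
```

arm_command(rows="0.66 0 0 0 0 0 0;0.64 0 0 0 0 0 0;0.62 0 0 0 0 0 0;0.6 0 0 0 0 0 0;0.55 0 0 0 0 0 0")

```text
time_s: 25.17
position: [0.4913, 0.1196, 0.043]
tool_rot: [[-0.958, -0.288, 0.001], [-0.288, 0.958, 0.0], [-0.001, -0.0, -1.0]]
ft_force: [0.2, -1.3, 0.6]
grip_width: 0.0387
```

arm_command(rows="0.5 0 0 0 0 0 0;0.4 0 0 0 0 0 0;0.3 0 0 0 0 0 0;0.3 0 0 0 0 0 0;0.3 0 0 0 0 0 0")

```text
time_s: 25.58
position: [0.491, 0.1196, 0.0428]
tool_rot: [[-0.958, -0.288, 0.0], [-0.288, 0.958, -0.0], [-0.0, -0.0, -1.0]]
ft_force: [-0.2, -0.4, 0.7]
grip_width: 0.0597
```

```bash
python3 - <<'E'
from track import *
c=grab("g14");print("handle px shift",track(c),"loop",track(c,(430,50,150,60),40),"base corner",track(c,(330,380,140,120),40))
o=readout.observe();print(o["position"],o["ft_force"],o["grip_width"])
E
```

```text
handle px shift (-6.0676779463243875, -4.434072345390899, 0.6667200922966003) loop (0.46674445740956827, 0.11668611435239207, 0.9864657521247864) base corner (0.23337222870478413, -0.11668611435239207, 0.9180121421813965)
[0.49096141 0.11959819 0.04282908] [0.59679123 1.32198276 0.0368264 ] 0.059660947108116126
```

The wire loop hasn't moved, so the arm is holding. I'm rising straight up, moving away, and taking one last look.

arm_command(rows="0.3 0 0 -5 0 0 0;0.3 0 0 -10 0 0 0;0.3 0 0 -20 0 0 0;0.3 0 0 -30 0 0 0;0.3 0 0 -35 0 0 0")

```text
time_s: 26.05
position: [0.4901, 0.1196, 0.1433]
tool_rot: [[-0.958, -0.288, -0.003], [-0.288, 0.958, -0.0], [0.003, 0.001, -1.0]]
ft_force: [0.9, 0.1, -0.2]
grip_width: 0.0596
```

arm_command(rows="0.3 0 0 -35 0 0 0;0.3 0 0 -35 0 0 0;0.3 10 -20 -15 0 0 0;0.3 15 -30 0 0 0 0;0.3 15 -30 0 0 0 0")

```text
time_s: 26.47
position: [0.4755, 0.0309, 0.2294]
tool_rot: [[-0.957, -0.29, 0.003], [-0.29, 0.957, -0.001], [-0.003, -0.001, -1.0]]
ft_force: [0.1, -0.4, -1.2]
grip_width: 0.0598
```

arm_command(rows="0.3 0 -35 0 0 0 0;0.3 0 -35 0 0 0 0;0.3 0 -35 0 0 0 0;0.3 0 -35 0 0 0 0;0.3 0 0 0 0 0 0")

```text
time_s: 26.88
position: [0.5172, -0.1077, 0.2278]
tool_rot: [[-0.959, -0.284, 0.001], [-0.284, 0.959, -0.002], [-0.0, -0.002, -1.0]]
ft_force: [-0.3, -0.3, -0.8]
grip_width: 0.0598
```

```bash
python3 - <<'E'
from h import *
t=eyes.get_image("top")[:,:,::-1];s=eyes.get_image("side")[:,:,::-1]
f=lambda im,x,y,w,h:cv2.resize(im[y:y+h,x:x+w],(400,400),interpolation=cv2.INTER_CUBIC)
cv2.imwrite("pics/c9.png",np.hstack([f(t,200,205,120,120),f(s,210,185,110,110)]))
cv2.imwrite("pics/t9.png",t);cv2.imwrite("pics/s9.png",s)
o=readout.observe();print(o["position"],o["ft_force"],o["time_s"])
E
```

```text
[ 0.5159145  -0.10348917  0.22775092] [-0.44607635  0.31993537 -0.64696364] 26.9833
```

View pics/c9.png

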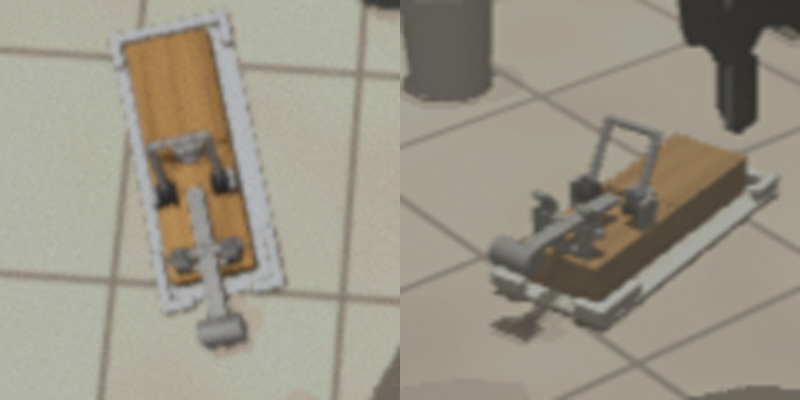

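Picture 12: the arm is down and hooked and the trap lies in the tray. I check its place numerically before handing in.

```bash
python3 - <<'E'
from h import *
np.set_printoptions(precision=1,suppress=True)
a=np.radians(16.75);R=np.array([[np.cos(a),-np.sin(a)],[np.sin(a),np.cos(a)]]);seat=np.array([.611,.1535])
P=[R.T@(plane("top",(200+x*.3,205+y*.3),.034)[:2]-seat)*1000 for x,y in[(121,44),(207,27),(256,268),(172,287)]];print(np.array(P),np.mean(P,0))
# registration of trap front part between t4 (just placed) and t9; shifted crop
A=cv2.imread("pics/t4.png");B=cv2.imread("pics/t9.png")
u=lambda im,x,y,w,h:cv2.resize(im[y:y+h,x:x+w],None,fx=8,fy=8,interpolation=cv2.INTER_CUBIC)
for n,(x,y,w,h) in{"trap front":(236,214,32,24),"tray corner":(236,207,14,14),"cup":(105,205,50,40),"brush":(130,275,35,55),"box":(478,240,40,50),"dispenser":(298,145,40,65)}.items():
    M=cv2.matchTemplate(u(B,x-4,y-4,w+8,h+8),u(cv2.imread("pics/top0.png") if n not in("trap front",) else A,x,y,w,h),cv2.TM_CCOEFF_NORMED);_,v,_,p=cv2.minMaxLoc(M);print(n,p[0]/8-4,p[1]/8-4,round(v,3))
E
```

```text
[[ 88.3  33.5]
 [ 87.1 -28.4]
 [-88.7 -27.8]
 [-88.8  31. ]] [-0.5  2.1]
trap front -0.5 0.125 0.978
tray corner 0.125 0.375 0.377
cup 0.0 0.0 0.999
brush 0.0 0.0 0.999
box 0.0 0.0 0.997
dispenser 0.0 0.0 0.998
```

Everything is within tolerance and the other objects haven't moved. Handing in.

```bash
python3 -c "
from rig import env
print(env.close_job())"
```

```text
the job is handed in; nothing more can be done
None
```

The trap is in the tray and set, and the job was handed in at about 27 s of the 58 s allowed; no verdict was reported. I gripped the trap across its base, placed it in the tray with its steel arm at the gapped end, and let go. Then I took the handle, drew the arm down, eased it up under the catch, and opened the fingers slowly.

**One problem on the way:** in the first draw the handle slid about 7 mm up between the finger pads, so the arm reached only about 1.18 rad instead of 1.24. I saw this in the images before letting go. I squeezed harder, drew on to the hard stop (13 N) and eased off. A small upward pull then lifted the trap's rear, which showed the arm was hooked.

**Last checks:**
- **Trap position:** it lies about 0.5 mm in x and 2 mm in y from its place, measured in the top view. The tolerance is 10 mm.
- **Steel arm:** the last picture, taken after the fingers opened and the robot moved away, shows it still down and hooked. I estimated its angle at about 1.15 rad from the images.
- **Catch:** its angle was only judged from the picture, not measured.
- **Other objects:** the dispenser, nail brush, toothpick box and brush cup show no shift against the first picture.
- **Check that failed:** a match on the tray's corner was poor, because the trap now fills that spot, so I ignored it.
- **Disagreement between cameras:** the side camera differed from the top camera by up to about 10 mm at some corners, so I relied on the top view for the trap's place.

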